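# Rock the die block out of the pastry press

## Robot

A 6-joint arm with a two-finger parallel gripper is mounted at the origin on the work surface. World frame = base frame: x ahead of the robot, y to its left, z up, the work surface at z = 0. Lengths are in m, angles in rad, forces in N, time in s.
With the tool pointing down it reaches from about 0.3 to 0.775 m from the base axis. Payload 14.6 kg.
Tool frame: the origin (TCP) lies between the finger pads; the fingertips stand ctrl.tip_extent ahead of it and the grasp point (between the pads) lies 3 mm ahead of it (ctrl.tip_extent is the distance from the TCP to the fingertips, in m); z points along the fingers, y is the line along which they close (so a half turn about z gives the same grasp; the last joint's range is limited). The gripper opens to 94 mm and grips with 3 to 60 N. Pads are 16 mm wide; open, the fingers measure 119 mm over their backs; the gripper's body (75 mm by 177 mm) begins 78 mm behind the grasp point.
Start: joints at [-1.386, 0.3, 1.521, -0, 1.321, -0.067], TCP at [0.137, -0.533, 0.227] pointing down, gripper open.
Joint ranges: [-3.03, 3.03], [-0.79, 2.21], [0.23, 2.52], [-1.04, 4.18], [0, 3.07], [-2.55, 2.55]. Speed limits (rad/s): [2.22, 2.22, 2.57, 3.14, 3.14, 3.14].

## Interface

Orientations are given as [roll, pitch, yaw] about the fixed x, y, z axes, in that order (R = Rz(yaw) Ry(pitch) Rx(roll)).
In Python, from station import ctrl, eyes gives the robot as it stands. The module is installed in compiled form; this text tells all that it offers.
- The arm moves only by the shell command python3 -m crank 'ROWS' [OPENING] [FORCE]. ROWS is one flat JSON list of numbers that holds 1 to 10 rows one after another, with no inner brackets; each row has 6 numbers: dx, dy, dz in shares of the most that a row can go, 1 being 50 mm, then a rotation vector rx, ry, rz in normalised numbers (1 is pi/2 rad); each row shifts and turns the commanded pose from where the row before left it, along the tool's axes as they then stand; what a row does not reach is not made up. A row lasts 1/10 s, in which the tool goes at most 0.05 m and 0.15 rad, less where a joint would pass 70% of its speed; a pose out of reach is approached as far as the arm can. OPENING is the finger opening in m, set as the command begins (- or left out keeps the last). The fingers move at their own pace and stop on an object; FORCE is the grip in N (left out, the last holds). Time passes only in rows, so rows that do not move let the fingers close. It prints the time, the measured TCP pose, the force, the opening and the grip force at its end. No shift or turn number may pass 1 either way. Input that does not fit is refused with a message, and nothing moves.
- ctrl.get_obs(): the state, without advancing time (a new reading comes with each control period).
- eyes.camera(name): name is "side" or "top" or "wrist"; returns a dict with "pixels" (400x640x3 uint8, blue, green, red), "fx", "fy", "cx", "cy" (pixels), "extrinsics" (4x4, takes a point from camera to world coordinates). Camera axes: x right, y up, looking along -z (the intrinsics and any distortion apply to the point x, -y, -z); pixel columns grow to the right and rows downward; lengths in m; the calibration is good to about 2 mm. The wrist camera is an equidistant fisheye: a pixel r from the principal point sees the ray r / f radians off the axis. A picture is of the moment at which its call begins. There is no depth.
- ctrl.hand_in(): hands the job in; it is judged then, once.
The state is a dict: "time_s": time; "qpos": joint angles; "joint_vel": joint speeds; "tau": joint torques, N m; "ee_pos": TCP position; "eef_rot": TCP orientation; "force": force on the tool from outside, world axes, zero at the start; "moment": the same for the moment, N m; "grip_width": finger opening in m; "grip_force": force on a finger pad.
Only numpy, scipy, OpenCV 4.12 (cv2) and the standard library are available. Lean on these libraries where they do the work, as an engineer would, in place of code of your own. Each camera call takes 0.05 s, during which the arm holds its last target. There are 200 camera calls.

## Task

Get the die block out of the pastry press for cleaning: pull the press's copper-gripped ejector lever all the way towards the front (the side with the small copper button) once and ease it slowly back up to its rest without letting it snap. Then grip the block firmly by its orange grip and rock it in its well, first tipping it down towards the lever side, then down towards the other side (about 5 degrees each way), and so on until it works free; do not just yank it straight out. Finish while still holding the block level about 2 cm above the press, straight over its well and touching nothing but the gripper, and leave the mug, bowl, spatula, pepper mill and ring cutter where they stand.

Things in the scene. Friction and masses are not known exactly. Their poses are not given: they have to be found in the camera images.
- press: Pastry press fixed to the worktop: white body 120 (x) by 140 (y) by 75 mm high; two black feet bars stick 10 mm out at front and back. Origin: centre of its underside, on the worktop. Its x axis points from its front (small copper button there) to its back, its y axis to the lever side, z up.
- well (a point): Middle of the mouth of the press's well, 75 mm above the press's origin; axes as the press's. The well is 44 (x) by 88 (y) mm and 45 mm deep. A rubber spring bar in each y end, 23 mm below the mouth, squeezes the block's end with about 15 N.
- die: Die block: aluminium, 40 (x) by 80 (y) by 42 mm high, about 0.35 kg. Origin: centre of its underside; axes as the press's. Starts on the well's floor (30 mm above the press's origin); a straight pull takes about 20 N. A full lever pull jacks it up 6 mm and there it stays, with room to rock 0.15 rad each way about x. Raised 25 mm from the floor the spring bars let go; raised 45 mm it is out.
- die_grip (a point): Point to pinch on the block's orange grip, an upright lug 34 (x) by 20 (y) mm rising 45 mm from the middle of the block's top; the point is on the block's middle axis, 72 mm above its underside and 15 mm below the lug's top. To rock the block firmly about its x axis, pinch across the 20 mm (fingers closing along y).
- lever (a joint): Ejector lever on the press's +y side, rad: 0 = rest (leaning 0.35 rad to the back from upright), grows as it is pulled to the front (press -x), end stop 0.9. A spring returns it: about 2 N at the grip at rest, 6 N at the stop. Hinge axis parallel to the press's y, through x = 0, z = 45 mm in the press's frame; steel arm 150 mm long, at y = 85 mm.
- lever_grip (a point): Middle of the lever's copper grip: a round bar 20 mm thick, parallel to the press's y axis, sticking 80 mm out of the arm's end to the +y side; the point is 45 mm from the arm, 150 mm from the hinge axis (press frame at rest: x 51, y 130, z 186 mm). Moves with the lever. Can be pinched from above, fingers closing along the press's x.
- mug: Blue mug, 80 mm wide, 92 mm high, bystander; origin under its centre.
- bowl: White bowl, 130 mm wide, 60 mm high, bystander; origin under its centre.
- spatula: Spatula lying on the worktop, bystander.
- mill: Dark wooden pepper mill, 54 mm wide, 158 mm high, bystander; origin under its centre.
- cutter: Steel ring pastry cutter, 76 mm wide, 35 mm high, lying on the worktop, bystander; origin under its centre.
Not all that is in view belongs to the job. Leave any purple or red look-alike of the die alone.

How it is judged:
On the way, in this order (a step that is already met when the one before it is completed fails the run):
1. the lever is pulled to its end stop (beyond 0.82 rad) with the block still in its well (value of joint lever above 0.82 rad and z of die in the frame of press below 0.05 m), for 0.1 s.
2. the lever is back at rest (below 0.06 rad), the block still in its well (value of joint lever below 0.06 rad and z of die in the frame of press below 0.05 m), for 0.3 s.
3. the block, still in its well (underside under 50 mm), is tipped down towards the lever side by more than 0.045 rad (angle between die's own y axis and vertical above 1.6158 rad and z of die in the frame of press below 0.05 m), for 0.05 s.
4. the block, not yet clear of the well (underside under 60 mm), is tipped down towards the other side by more than 0.045 rad (angle between die's own y axis and vertical below 1.5258 rad and z of die in the frame of press below 0.06 m), for 0.05 s.
At the end, for the whole second after the job is handed in: The block is held still in the fingers, its underside 5 to 45 mm above the press's top, within 25 mm of straight over the well's middle, level within 8 degrees, not touching the press; the lever is at rest (z of die in the frame of press between 0.08 and 0.12 m and horizontal distance between die and press below 0.025 m and angle between die's own z axis and vertical below 0.14 rad and linear speed of die below 0.03 m/s and contact force between die and the fingers above 2 N and contact force between die and press below 0.1 N and value of joint lever below 0.06 rad); the arm keeps its last pose, push and grip.
It fails at once if the lever snaps back (faster than 2.5 rad/s) (velocity of joint lever below -2.5 rad/s).
It fails at once if a bystander is shifted by more than 25 mm (distance of any of mug, bowl, spatula, mill, cutter from where it was at the start of the episode above 0.025 m).
It also fails if it takes over 64 s, if anything falls off the work surface, if the arm or the gripper's body presses on something with over 40 N, if the wrist force passes 120 N, or if a joint passes its speed limit or range.

## Working session

There is one attempt and no reset: what is moved stays moved. The work goes in short steps, Python scripts to look and compute and a shell command to move; the robot and the scene stay as the last step left them, time stands still between calls to the robot, and variables do not carry over. Pictures are saved under pics/ and viewed, at most 10 in all, crops included, and the job is handed in when it is done.

```bash
mkdir -p pics
python3 - <<'E'
from station import ctrl, eyes
import cv2, numpy as np
for n in ("top","side"):
    c=eyes.camera(n); cv2.imwrite(f"pics/{n}0.png",c["pixels"])
    print(n,c["fx"],c["fy"],c["cx"],c["cy"],[k for k in c]); print(np.round(c["extrinsics"],4).tolist())
print(ctrl.get_obs(), ctrl.tip_extent)
E
```

```text
top 477.97859756176 477.97859756176 320.77419757556675 200.22488375641694 ['pixels', 'fx', 'fy', 'cx', 'cy', 'extrinsics']
[[-0.0085, 0.9882, -0.1528, 0.4182], [-0.9999, -0.0097, -0.0067, 0.0366], [-0.0081, 0.1528, 0.9882, 1.3095], [0.0, 0.0, 0.0, 1.0]]
side 430.7300152897248 430.7300152897248 324.42377329892923 199.55178192854854 ['pixels', 'fx', 'fy', 'cx', 'cy', 'extrinsics']
[[-0.9195, 0.2371, -0.3135, 0.194], [-0.3926, -0.594, 0.7022, 0.9273], [-0.0198, 0.7687, 0.6393, 0.9769], [0.0, 0.0, 0.0, 1.0]]
{'time_s': 0.1, 'qpos': array([-1.38560342e+00,  3.00422711e-01,  1.52154065e+00, -2.40826867e-05,
        1.32070884e+00, -6.66228704e-02]), 'joint_vel': array([-0.00022148, -0.00341109, -0.00058169,  0.00303333, -0.00047363,
        0.00029915]), 'tau': array([ 1.04960527e-03, -5.32643902e+01, -3.53282189e+01,  7.09350617e-02,
        2.35048105e-02, -6.91893024e-05]), 'ee_pos': array([ 0.13697751, -0.53243808,  0.22692996]), 'eef_rot': array([-3.14051394e+00, -4.85944901e-05,  2.51821725e-01]), 'force': array([0.74473806, 0.9471431 , 0.03033338]), 'moment': array([0.04273505, 0.03803804, 0.09775103]), 'grip_force': 0.0, 'grip_width': 0.09368291645818391} 0.022
```

View pics/top0.png

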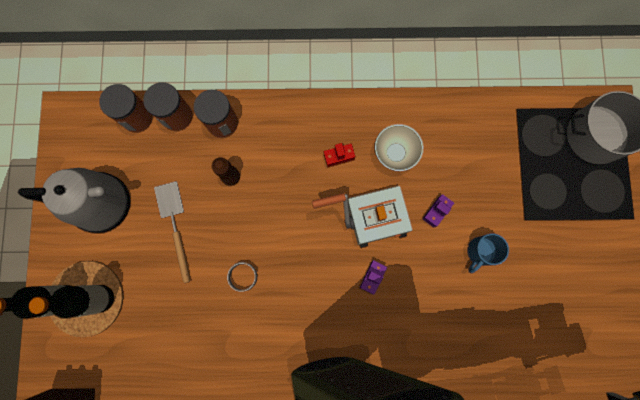

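View pics/side0.png

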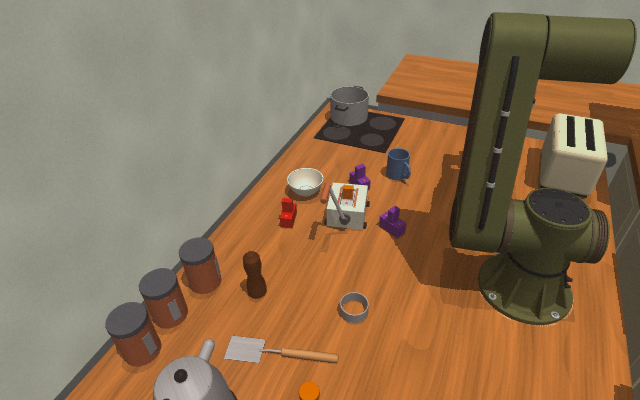

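Run:
```python
import cv2
a=cv2.imread("pics/top0.png")[180:255,305:425]
b=cv2.imread("pics/side0.png")[165:245,300:400]
a=cv2.resize(a,(780,488),interpolation=cv2.INTER_CUBIC); cv2.imwrite("pics/topc.png",a)
b=cv2.resize(b,(700,560),interpolation=cv2.INTER_CUBIC); cv2.imwrite("pics/sidec.png",b)
```

```text
(no output)
```

View pics/topc.png

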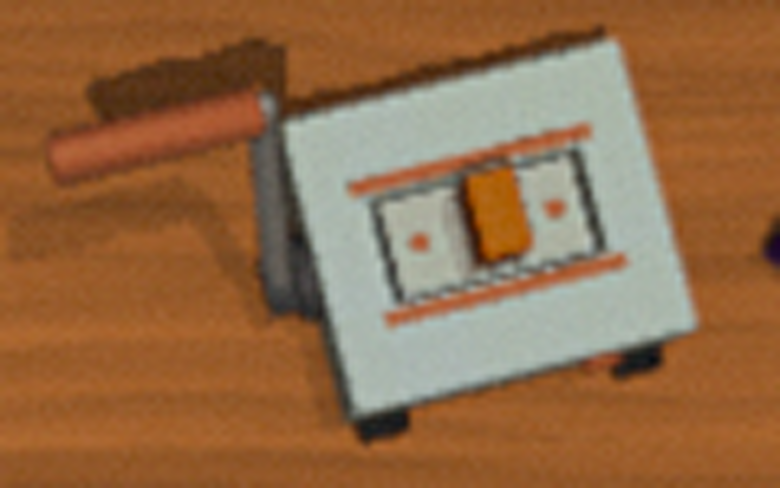

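View pics/sidec.png

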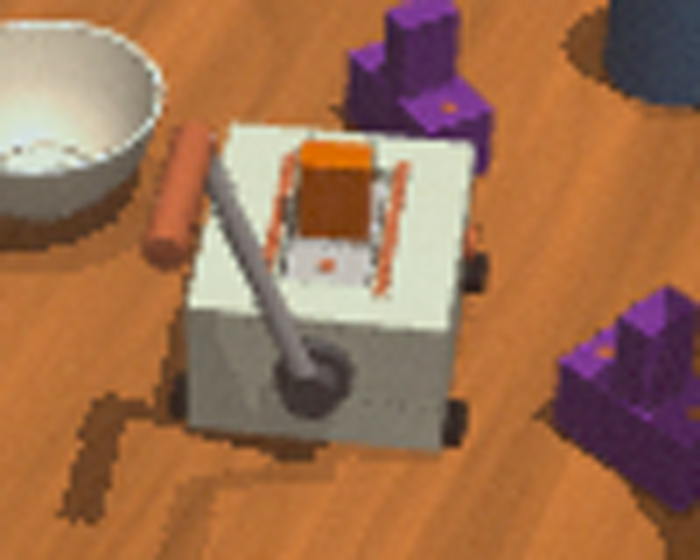

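Top crop: the orange-gripped block sits in the white press (grip at about (381,213) in the full picture), and the copper lever is on its left with the button at front right, about (397,236). The red block (340,155) and the purple ones (438,210) and (374,276) are look-alikes, with no press around them. The orange one in the press fits the description.

```bash
cat > geo.py <<'E'
import numpy as np
from station import ctrl, eyes
from scipy.spatial.transform import Rotation as R
K={"top":(477.9786,320.7742,200.2249),"side":(430.73,324.4238,199.5518)}
E={"top":np.array([[-0.0085,0.9882,-0.1528,0.4182],[-0.9999,-0.0097,-0.0067,0.0366],[-0.0081,0.1528,0.9882,1.3095]]),
"side":np.array([[-0.9195,0.2371,-0.3135,0.194],[-0.3926,-0.594,0.7022,0.9273],[-0.0198,0.7687,0.6393,0.9769]])}
def proj(n,p):
    c=(np.atleast_2d(p)-E[n][:,3])@E[n][:,:3]; f,cx,cy=K[n]
    return np.c_[cx-f*c[:,0]/c[:,2], cy+f*c[:,1]/c[:,2]]
def press2w(s,p): return R.from_euler('z',s[2]).apply(np.atleast_2d(p))+[s[0],s[1],0]
def move(target,yaw):
    "offset in tool axes to target pose (tool down, closing-line yaw)"
    o=ctrl.get_obs(); r=R.from_euler('xyz',o["eef_rot"]); t=R.from_euler('xyz',[np.pi,0,yaw])
    print("pos",np.round(o["ee_pos"],4),"rpy",np.round(o["eef_rot"],4),"tool shift",np.round(r.inv().apply(np.array(target)-o["ee_pos"]),4),"rotvec",np.round((r.inv()*t).as_rotvec(),4))
E
python3 - <<'E'
from geo import *
from scipy.optimize import least_squares
P=np.array([[.06,.07,.075],[.06,-.07,.075],[-.06,-.07,.075],[-.06,.07,.075]])
t=np.array([[283,118],[613,38],[697,327],[350,415]]);t=(t+.5)/6.5-.5+[305,180]
s=np.array([[230,125],[475,145],[448,330],[190,308]])[[3,0,1,2]];s=(s+.5)/7-.5+[300,165]
f=lambda x:np.r_[proj("top",press2w(x,P))-t,proj("side",press2w(x,P))-s]
r=least_squares(lambda x:f(x).ravel(),[.42,-.08,.2])
print(r.x,np.round(f(r.x),1).tolist())
x=r.x
print("lever",press2w(x,[.051,.13,.186]),"dg",press2w(x,[0,0,.102]))
ends=press2w(x,[[.051,.085,.186],[.051,.165,.186],[0,0,.117]])
print((proj("top",ends)-[305,180]+.5)*6.5,(proj("side",ends)-[300,165]+.5)*7)
th=.35-.9
print("stop",press2w(x,[.15*np.sin(th),.13,.045+.15*np.cos(th)]))
E
```

```text
[ 0.57169114 -0.10669905  0.23578881] [[-0.7, 0.5], [0.2, 0.0], [-0.3, -0.2], [0.6, -0.5], [-0.5, -0.2], [0.4, -0.4], [0.3, -0.2], [0.1, 0.3]]
lever [[0.59091069 0.03161801 0.186     ]] dg [[ 0.57169114 -0.10669905  0.102     ]]
[[259.43063406 107.78260277]
 [ 47.38427262 160.3194621 ]
 [498.08275319 210.10936065]] [[197.4518224  136.5577289 ]
 [165.91096002 255.08785155]
 [338.14641538 152.93174052]]
stop [[0.46508814 0.00138816 0.17287868]]
```

Run:
```python
from geo import *
o=ctrl.get_obs(); N=20
r=R.from_euler('xyz',o["eef_rot"]); t=R.from_euler('xyz',[np.pi,0,1.8066])
v=(r.inv()*t).as_rotvec(); D=r.inv().apply(np.array([.5909,.0316,.27])-o["ee_pos"])
S=sum(R.from_rotvec(v*k/N).as_matrix() for k in range(N))
print(np.round(v/N,4),np.round(np.linalg.solve(S,D),4))
```

```text
[-0.     -0.     -0.0777] [ 0.0399  0.0039 -0.0021]
```

The rows are not in the units I measure in: shifts go in shares of 50 mm and turns go in shares of pi/2 rad. I convert before sending: 0.04 m is 0.8, -0.005 m is -0.1, -0.078 rad is -0.0497.

```bash
R='x'; python3 -m crank '[0.8,0.08,-0.1,0,0,-0.0497,0.8,0.08,-0.1,0,0,-0.0497,0.8,0.08,-0.1,0,0,-0.0497,0.8,0.08,-0.1,0,0,-0.0497,0.8,0.08,-0.1,0,0,-0.0497,0.8,0.08,-0.1,0,0,-0.0497,0.8,0.08,-0.1,0,0,-0.0497,0.8,0.08,-0.1,0,0,-0.0497,0.8,0.08,-0.1,0,0,-0.0497,0.8,0.08,0,0,0,-0.0497]' 0.07
python3 -m crank '[0.8,0.08,0,0,0,-0.0497,0.8,0.08,0,0,0,-0.0497,0.8,0.08,0,0,0,-0.0497,0.8,0.08,0,0,0,-0.0497,0.8,0.08,0,0,0,-0.0497,0.8,0.08,0,0,0,-0.0497,0.8,0.08,0,0,0,-0.0497,0.8,0.08,0,0,0,-0.0497,0.8,0.08,0,0,0,-0.0497,0.6,0.04,0,0,0,-0.0465]'
python3 -c "
from geo import *
move([.5909,.0316,.189],1.8066)"
```

```text
time_s: 1.1
ee_pos: [0.4816, -0.3425, 0.2727]
eef_rot: [3.141, 0.0, 1.035]
force: [0.5, -0.4, 0.1]
grip_width: 0.0699
grip_force: 0.0
time_s: 2.1
ee_pos: [0.5911, 0.0243, 0.2719]
eef_rot: [-3.141, -0.0, 1.811]
force: [-0.0, 1.1, 0.3]
grip_width: 0.0696
grip_force: 0.0
pos [0.5911 0.0243 0.2719] rpy [-3.1408e+00 -4.0000e-04  1.8111e+00] tool shift [0.0071 0.0016 0.0829] rotvec [-0.0008 -0.0004  0.0045]
```

Converted, 0.02 m is 0.4, 0.015 m is 0.3.

```bash
python3 -m crank '[0.04,0.02,0.4,0,0,0,0,0,0.4,0,0,0,0,0,0.4,0,0,0,0,0,0.3,0,0,0,0,0,0,0,0,0]'
python3 - <<'E'
from geo import *
import cv2
move([.5909,.0316,.189],1.8066)
a=eyes.camera("top")["pixels"][170:260,290:440]; b=eyes.camera("side")["pixels"][110:260,270:420]
cv2.imwrite("pics/pre.png",np.hstack([cv2.resize(a,(400,240)),cv2.resize(b,(400,400))[:240]]) if 0 else np.hstack([cv2.resize(a,(400,240),interpolation=2),cv2.resize(b,(240,240),interpolation=2)]))
E
```

```text
time_s: 2.6
ee_pos: [0.5909, 0.0243, 0.1951]
eef_rot: [-3.138, -0.001, 1.807]
force: [-0.9, 0.0, -0.2]
grip_width: 0.07
grip_force: 0.0
pos [0.5909 0.0243 0.1951] rpy [-3.1376e+00 -1.0000e-03  1.8069e+00] tool shift [0.0071 0.0017 0.0061] rotvec [-0.004  -0.001   0.0003]
```

View pics/pre.png

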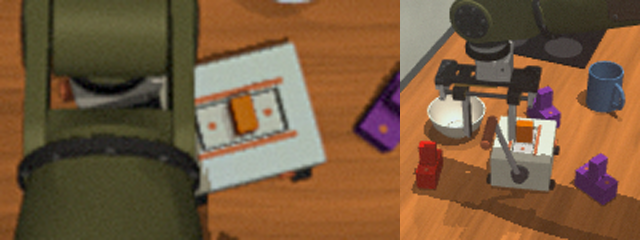

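The side half shows the fingers straddling the copper grip (490,135), with one on either side. Lower the last bit and close.

Converted, 0.007 m is 0.14, 0.006 m is 0.12.

```bash
python3 -m crank '[0.14,0.02,0.12,0,0,0,0,0,0,0,0,0]'
python3 -m crank '[0,0,0,0,0,0,0,0,0,0,0,0,0,0,0,0,0,0,0,0,0,0,0,0,0,0,0,0,0,0,0,0,0,0,0,0]' 0.01 25
python3 - <<'E'
import numpy as np
# arc rows in press frame: dx (fwd=-x), dz ; n rows of equal angle
for n in (18,):
    th=.35-np.linspace(0,.9,n+1); x=.15*np.sin(th); z=.15*np.cos(th)
    print(np.round(np.c_[np.diff(x),np.diff(z)],4).tolist())
E
```

```text
time_s: 2.9
ee_pos: [0.591, 0.032, 0.1913]
eef_rot: [3.142, -0.0, 1.807]
force: [-0.2, 0.5, -0.8]
grip_width: 0.0699
grip_force: 0.0
time_s: 3.5
ee_pos: [0.5912, 0.0312, 0.1915]
eef_rot: [3.142, 0.0, 1.807]
force: [0.5, 0.9, -0.4]
grip_width: 0.0254
grip_force: 0.0
[[-0.0071, 0.0024], [-0.0072, 0.002], [-0.0073, 0.0017], [-0.0074, 0.0013], [-0.0074, 0.0009], [-0.0075, 0.0006], [-0.0075, 0.0002], [-0.0075, -0.0002], [-0.0075, -0.0006], [-0.0074, -0.0009], [-0.0074, -0.0013], [-0.0073, -0.0017], [-0.0072, -0.002], [-0.0071, -0.0024], [-0.007, -0.0027], [-0.0068, -0.0031], [-0.0067, -0.0034], [-0.0065, -0.0038]]
```

Converted, 0.002 m is 0.04.

```bash
python3 -m crank '[0,0,0.04,0,0,0,0,0,0,0,0,0,0,0,0,0,0,0,0,0,0,0,0,0]' 
python3 -m crank '[0,-0.142,-0.048,0,0,0,0,-0.144,-0.04,0,0,0,0,-0.146,-0.034,0,0,0,0,-0.148,-0.026,0,0,0,0,0,0,0,0,0]'
python3 -c "
from geo import *
move([.5909,.0316,.189],1.8066)"
```

```text
time_s: 3.9
ee_pos: [0.591, 0.0311, 0.1904]
eef_rot: [3.142, 0.0, 1.807]
force: [-5.8, -0.4, 9.5]
grip_width: 0.0192
grip_force: 25.0
time_s: 4.4
ee_pos: [0.5641, 0.0246, 0.1989]
eef_rot: [3.135, 0.001, 1.807]
force: [6.5, 3.5, 9.0]
grip_width: 0.0196
grip_force: 25.0
pos [0.5641 0.0246 0.1989] rpy [3.1354e+00 9.0000e-04 1.8068e+00] tool shift [0.0005 0.0277 0.0101] rotvec [0.0062 0.0009 0.0002]
```

Converted, -0.0075 m is -0.15, -0.0074 m is -0.148.

```bash
python3 -m crank '[0,-0.148,-0.018,0,0,0,0,-0.15,-0.012,0,0,0,0,-0.15,-0.004,0,0,0,0,-0.15,0.004,0,0,0,0,-0.15,0.012,0,0,0,0,-0.148,0.018,0,0,0,0,-0.148,0.026,0,0,0,0,-0.146,0.034,0,0,0,0,0,0,0,0,0]'
python3 -m crank '[0,-0.144,0.04,0,0,0,0,-0.142,0.048,0,0,0,0,-0.14,0.054,0,0,0,0,-0.136,0.062,0,0,0,0,0,0,0,0,0]'
python3 -c "
from geo import *
from scipy.optimize import least_squares
o=ctrl.get_obs();p=R.from_euler('z',-.2358).apply(o['ee_pos']-np.array([.5717,-.1067,.048]));print(p,.35-np.arctan2(p[0],p[2]),np.hypot(p[0],p[2]))"
```

```text
time_s: 5.3
ee_pos: [0.5057, 0.0108, 0.195]
eef_rot: [3.137, 0.0, 1.807]
force: [4.5, 2.9, 6.4]
grip_width: 0.0193
grip_force: 25.0
time_s: 5.8
ee_pos: [0.4784, 0.0042, 0.1847]
eef_rot: [3.137, 0.0, 1.807]
force: [4.2, 3.9, 6.5]
grip_width: 0.0198
grip_force: 25.0
[-0.0647699   0.12959946  0.13671975] 0.7924214775440174 0.15128592049663667
```

Converted, -0.0067 m is -0.134, -0.0065 m is -0.13.

```bash
python3 -m crank '[0,-0.134,0.068,0,0,0,0,-0.13,0.076,0,0,0,0,-0.06,0.04,0,0,0,0,0,0,0,0,0,0,0,0,0,0,0]'
cat >> geo.py <<'E'
def lev():
    o=ctrl.get_obs();p=R.from_euler('z',-.2358).apply(o['ee_pos']-np.array([.5717,-.1067,.048]));print("lever",p,.35-np.arctan2(p[0],p[2]),np.hypot(p[0],p[2]))
E
python3 -c "
from geo import *
lev()"
```

```text
time_s: 6.3
ee_pos: [0.4644, 0.0007, 0.1764]
eef_rot: [3.133, 0.001, 1.807]
force: [11.6, 7.4, 9.2]
grip_width: 0.0198
grip_force: 25.0
lever [-0.07920247  0.12951869  0.12843487] 0.9025897878509352 0.15089249787119713
```

At the end stop, since the force rose. Now back along the same arc.

```bash
python3 -m crank '[0,0.06,-0.04,0,0,0,0,0.13,-0.076,0,0,0,0,0.134,-0.068,0,0,0,0,0.136,-0.062,0,0,0,0,0.14,-0.054,0,0,0,0,0.142,-0.048,0,0,0,0,0.144,-0.04,0,0,0,0,0.146,-0.034,0,0,0,0,0.148,-0.026,0,0,0,0,0.148,-0.018,0,0,0]'
python3 -m crank '[0,0.15,-0.012,0,0,0,0,0.15,-0.004,0,0,0,0,0.15,0.004,0,0,0,0,0.15,0.012,0,0,0,0,0.148,0.018,0,0,0,0,0.148,0.026,0,0,0,0,0.146,0.034,0,0,0,0,0.144,0.04,0,0,0,0,0,0,0,0,0]'
python3 -c "
from geo import *
lev()"
```

```text
time_s: 7.3
ee_pos: [0.5271, 0.0158, 0.1978]
eef_rot: [-3.141, 0.0, 1.807]
force: [1.1, -2.6, 1.3]
grip_width: 0.0192
grip_force: 25.0
time_s: 8.2
ee_pos: [0.5851, 0.0298, 0.1916]
eef_rot: [3.141, 0.0, 1.807]
force: [1.6, -1.4, 0.6]
grip_width: 0.0195
grip_force: 25.0
lever [0.04488911 0.12960807 0.14361371] 0.04705277341553532 0.1504657113176085
```

Converted, 0.004 m is 0.08, 0.002 m is 0.04.

```bash
python3 -m crank '[0,0.08,0.028,0,0,0,0,0.08,0.028,0,0,0,0,0.04,0.012,0,0,0,0,0,0,0,0,0,0,0,0,0,0,0]'
python3 -c "
from geo import *
lev()"
```

```text
time_s: 8.7
ee_pos: [0.5913, 0.0313, 0.1891]
eef_rot: [-3.134, -0.001, 1.807]
force: [-30.0, -7.3, 19.4]
grip_width: 0.0193
grip_force: 25.0
lever [0.05133779 0.12958253 0.14113454] 0.001128013137103534 0.15018165065508465
```

Converted, -0.002 m is -0.04, -0.001 m is -0.02.

```bash
python3 -m crank '[0,-0.04,-0.02,0,0,0,0,0,0,0,0,0,0,0,0,0,0,0,0,0,0,0,0,0]'
python3 -m crank '[0,0,0,0,0,0,0,0,0,0,0,0,0,0,0,0,0,0,0,0,0,0,0,0,0,0,0,0,0,0,0,0,0,0,0,0]' 0.06
python3 -m crank '[0,0,-0.4,0,0,0,0,0,-0.4,0,0,0,0,0,-0.4,0,0,0,0,0,-0.4,0,0,0,0,0,0,0,0,0]'
python3 - <<'E'
from geo import *
x=[.57169,-.1067,.23579]
o=ctrl.get_obs(); N=11
r=R.from_euler('xyz',o["eef_rot"]); t=R.from_euler('xyz',[np.pi,0,.2358])
v=(r.inv()*t).as_rotvec(); T=press2w(x,[-.005,0,o["ee_pos"][2]])[0]; D=r.inv().apply(T-o["ee_pos"])
S=sum(R.from_rotvec(v*k/N).as_matrix() for k in range(N))
print(T,np.round(v/N,4),np.round(np.linalg.solve(S,D),4))
E
```

```text
time_s: 9.1
ee_pos: [0.591, 0.0312, 0.1893]
eef_rot: [-3.138, -0.0, 1.807]
force: [-10.2, -4.2, 4.8]
grip_width: 0.0191
grip_force: 25.0
time_s: 9.7
ee_pos: [0.592, 0.0315, 0.1894]
eef_rot: [3.142, -0.0, 1.807]
force: [0.8, 0.1, -0.1]
grip_width: 0.0596
grip_force: 0.0
time_s: 10.2
ee_pos: [0.5927, 0.0315, 0.272]
eef_rot: [3.137, 0.001, 1.807]
force: [-0.2, 0.2, -0.2]
grip_width: 0.0601
grip_force: 0.0
[ 0.56682835 -0.10786806  0.27204724] [ 0.0004 -0.0002  0.1428] [-0.0137  0.0041  0.    ]
```

Converted, -0.0137 m is -0.274, 0.0041 m is 0.082, 0.143 rad is 0.091.

```bash
python3 -m crank '[-0.274,0.082,0,0,0,0.091,-0.274,0.082,0,0,0,0.091,-0.274,0.082,0,0,0,0.091,-0.274,0.082,0,0,0,0.091,-0.274,0.082,0,0,0,0.091,-0.274,0.082,0,0,0,0.091,-0.274,0.082,0,0,0,0.091,-0.274,0.082,0,0,0,0.091,-0.274,0.082,0,0,0,0.091,-0.274,0.082,0,0,0,0.091]' 0.05
python3 -m crank '[-0.274,0.082,0,0,0,0.0898,0,0,0,0,0,0]'
python3 - <<'E'
from geo import *
import cv2
move([.56683,-.10787,.108],.2358)
w=eyes.camera("top")["pixels"][170:260,290:440]; b=eyes.camera("side")["pixels"][110:250,280:420]
cv2.imwrite("pics/pre2.png",np.hstack([cv2.resize(w,(400,240),interpolation=2),cv2.resize(b,(400,400),interpolation=2)[:240]])) if 0 else cv2.imwrite("pics/pre2.png",cv2.resize(b,(560,560),interpolation=2))
E
```

```text
time_s: 11.2
ee_pos: [0.5762, -0.0994, 0.2679]
eef_rot: [-3.141, 0.001, 0.371]
force: [0.9, -0.0, 0.1]
grip_width: 0.0498
grip_force: 0.0
time_s: 11.4
ee_pos: [0.5647, -0.1085, 0.2685]
eef_rot: [-3.141, 0.001, 0.232]
force: [0.9, -0.6, 0.2]
grip_width: 0.0498
grip_force: 0.0
pos [ 0.5647 -0.1085  0.2685] rpy [-3.1412e+00  1.0000e-03  2.3230e-01] tool shift [ 0.0024 -0.      0.1605] rotvec [-0.0004  0.001  -0.0035]
```

View pics/pre2.png

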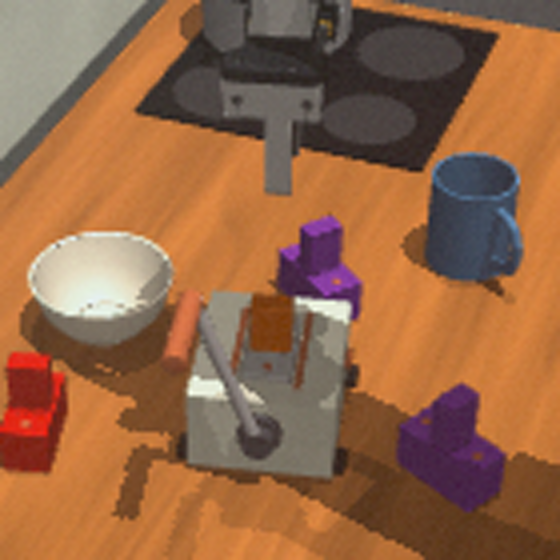

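The lever is at rest, and the block (270,335) is raised in its well with the fingers above it. Descend.

Converted, 0.03 m is 0.6, 0.02 m is 0.4, -0.0035 rad is -0.0022.

```bash
python3 -m crank '[0.02,0,0.6,0,0,-0.0022,0,0,0.6,0,0,0,0,0,0.6,0,0,0,0,0,0.6,0,0,0,0,0,0.4,0,0,0,0,0,0.3,0,0,0,0,0,0,0,0,0]'
python3 -m crank '[0,0,0,0,0,0,0,0,0,0,0,0,0,0,0,0,0,0,0,0,0,0,0,0,0,0,0,0,0,0,0,0,0,0,0,0]' 0.005 50
python3 - <<'E'
from geo import *
move([.5660,-.10787,.111],.2358)
E
```

```text
time_s: 12.2
ee_pos: [0.566, -0.1069, 0.1124]
eef_rot: [-3.14, 0.003, 0.242]
force: [-0.7, -0.1, -0.7]
grip_width: 0.05
grip_force: 0.0
time_s: 12.8
ee_pos: [0.5668, -0.1079, 0.1151]
eef_rot: [3.141, -0.001, 0.239]
force: [-0.5, -3.9, 4.1]
grip_width: 0.0196
grip_force: 50.0
pos [ 0.5668 -0.1079  0.1151] rpy [ 3.1406e+00 -1.0000e-03  2.3920e-01] tool shift [-0.0008 -0.0002  0.0041] rotvec [ 0.001  -0.001   0.0034]
```

Converted, -0.0012 m is -0.024, -0.0006 m is -0.012, -0.02 rad is -0.0127.

```bash
python3 -m crank '[0,-0.024,0,-0.0127,0,0,0,-0.024,0,-0.0127,0,0,0,-0.024,0,-0.0127,0,0,0,-0.024,0,-0.0127,0,0,0,-0.012,0,-0.0064,0,0,0,0,0,0,0,0,0,0,0,0,0,0]'
python3 - <<'E'
from geo import *
import cv2
move([.5668,-.1079,.115],.2358); print(ctrl.get_obs()["moment"])
b=eyes.camera("side")["pixels"][110:250,280:420]
cv2.imwrite("pics/rock.png",cv2.resize(b,(560,560),interpolation=2))
E
```

```text
time_s: 13.5
ee_pos: [0.5653, -0.1022, 0.1144]
eef_rot: [3.05, -0.0, 0.24]
force: [2.7, -4.1, 1.8]
grip_width: 0.0198
grip_force: 50.0
pos [ 0.5653 -0.1022  0.1144] rpy [ 3.050e+00 -3.000e-04  2.397e-01] tool shift [ 0.0001  0.0059 -0.0001] rotvec [ 0.0916 -0.0005  0.0038]
[-0.5324844  -0.28922026 -0.04256861]
```

View pics/rock.png

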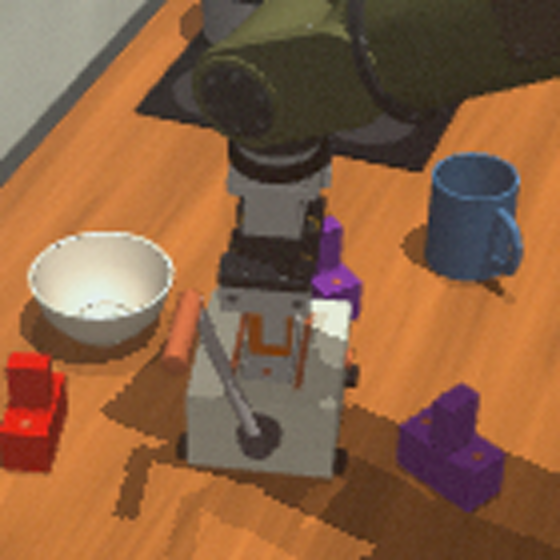

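The gripper is tilted 0.09 rad towards the lever and holds the block, clear of the lever at (185,330). Now rock the other way.

Converted, 0.0012 m is 0.024, 0.02 rad is 0.0127.

```bash
python3 -m crank '[0,0.024,0,0.0127,0,0,0,0.024,0,0.0127,0,0,0,0.024,0,0.0127,0,0,0,0.024,0,0.0127,0,0,0,0.024,0,0.0127,0,0,0,0.024,0,0.0127,0,0,0,0.024,0,0.0127,0,0,0,0.024,0,0.0127,0,0,0,0.024,0,0.0127,0,0,0,0,0,0,0,0]'
python3 -m crank '[0,0,0,0,0,0,0,-0.024,-0.01,-0.0127,0,0,0,-0.024,-0.01,-0.0127,0,0,0,-0.024,-0.01,-0.0127,0,0,0,-0.024,-0.01,-0.0127,0,0,0,-0.024,-0.01,-0.0127,0,0,0,-0.024,-0.01,-0.0127,0,0,0,-0.024,-0.01,-0.0127,0,0,0,-0.024,-0.01,-0.0127,0,0,0,0,0,0,0,0]'
```

```text
time_s: 14.55
ee_pos: [0.5677, -0.1131, 0.1142]
eef_rot: [-3.05, 0.0, 0.239]
force: [1.5, -4.5, -5.5]
grip_width: 0.0198
grip_force: 50.0
time_s: 15.55
ee_pos: [0.5654, -0.1031, 0.1192]
eef_rot: [3.072, -0.0, 0.24]
force: [0.3, -5.0, 1.5]
grip_width: 0.0196
grip_force: 50.0
```

Converted, 0.0012 m is 0.024, -0.0005 m is -0.01, 0.02 rad is 0.0127.

```bash
python3 -m crank '[0,0.024,-0.01,0.0127,0,0,0,0.024,-0.01,0.0127,0,0,0,0.024,-0.01,0.0127,0,0,0,0.024,-0.01,0.0127,0,0,0,0.024,-0.01,0.0127,0,0,0,0.024,-0.01,0.0127,0,0,0,0.024,-0.01,0.0127,0,0,0,0,0,0,0,0]'
python3 -m crank '[0,-0.024,-0.014,-0.0127,0,0,0,-0.024,-0.014,-0.0127,0,0,0,-0.024,-0.014,-0.0127,0,0,0,-0.024,-0.014,-0.0127,0,0,0,-0.024,-0.014,-0.0127,0,0,0,-0.024,-0.014,-0.0127,0,0,0,0,0,0,0,0]'
python3 -m crank '[0,0.024,-0.014,0.0127,0,0,0,0.024,-0.014,0.0127,0,0,0,0.024,-0.014,0.0127,0,0,0,0.024,-0.014,0.0127,0,0,0,0.024,-0.014,0.0127,0,0,0,0.024,-0.014,0.0127,0,0,0,0,0,0,0,0]'
python3 -m crank '[0,-0.024,-0.02,-0.0127,0,0,0,-0.024,-0.02,-0.0127,0,0,0,-0.024,-0.02,-0.0127,0,0,0,0,0,0,0,0]'
python3 - <<'E'
from geo import *
move([.5668,-.1079,.189],.239); print(ctrl.get_obs()["moment"])
E
```

```text
time_s: 16.35
ee_pos: [0.5676, -0.1123, 0.1222]
eef_rot: [-3.07, -0.0, 0.239]
force: [0.8, -5.2, -4.9]
grip_width: 0.0198
grip_force: 50.0
time_s: 17.05
ee_pos: [0.5657, -0.1043, 0.1268]
eef_rot: [3.092, 0.0, 0.24]
force: [-0.1, -4.9, -1.0]
grip_width: 0.0196
grip_force: 50.0
time_s: 17.75
ee_pos: [0.5677, -0.1124, 0.1312]
eef_rot: [-3.07, -0.001, 0.238]
force: [-1.4, -4.4, 0.3]
grip_width: 0.0196
grip_force: 50.0
time_s: 18.15
ee_pos: [0.5668, -0.108, 0.1345]
eef_rot: [-3.133, -0.001, 0.24]
force: [-2.0, -4.8, 3.6]
grip_width: 0.0196
grip_force: 50.0
pos [ 0.5668 -0.108   0.1345] rpy [-3.1332e+00 -7.0000e-04  2.4030e-01] tool shift [ 0.     -0.0006 -0.0545] rotvec [-0.0084 -0.0007  0.0013]
[-1.33062244e+00  3.35472415e-01 -3.18424307e-04]
```

Converted, -0.005 m is -0.1, -0.002 m is -0.04, -0.008 rad is -0.0051.

```bash
python3 -m crank '[0,0,-0.1,-0.0051,0,0,0,0,-0.1,0,0,0,0,0,-0.1,0,0,0,0,0,-0.1,0,0,0,0,0,-0.1,0,0,0,0,0,-0.1,0,0,0,0,0,-0.1,0,0,0,0,0,-0.1,0,0,0,0,0,-0.04,0,0,0,0,0,0,0,0,0]'
python3 -m crank '[0,0,0,0,0,0,0,0,0,0,0,0,0,0,0,0,0,0]'
python3 - <<'E'
from geo import *
import cv2
move([.5668,-.1079,.176],.239)
b=eyes.camera("side")["pixels"][110:250,280:420]
cv2.imwrite("pics/fin.png",cv2.resize(b,(560,560),interpolation=2))
E
```

```text
time_s: 19.15
ee_pos: [0.5668, -0.1085, 0.1762]
eef_rot: [-3.14, -0.0, 0.239]
force: [-0.5, 0.3, -3.3]
grip_width: 0.0193
grip_force: 50.0
time_s: 19.45
ee_pos: [0.5666, -0.1085, 0.1757]
eef_rot: [-3.139, 0.0, 0.239]
force: [-0.6, -0.2, -3.4]
grip_width: 0.0196
grip_force: 50.0
pos [ 0.5666 -0.1085  0.1757] rpy [-3.1394e+00  3.0000e-04  2.3930e-01] tool shift [ 0.0003 -0.0005 -0.0003] rotvec [-0.0022  0.0003  0.0003]
```

View pics/fin.png

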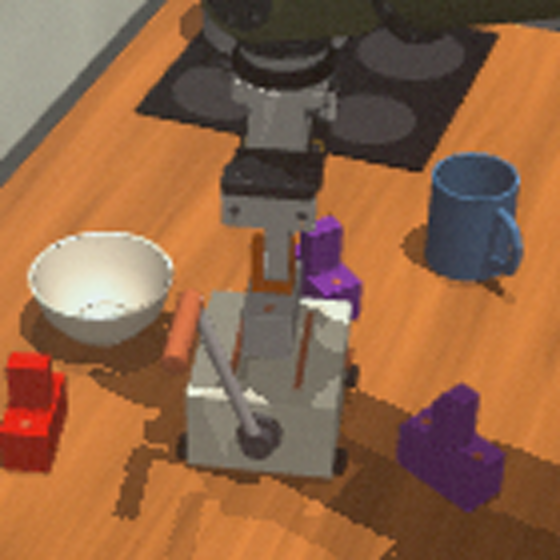

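Run:
```python
from geo import *
x=[.57169,-.1067,.23579]
print((proj("side",press2w(x,[[0,.04,.097],[0,.04,.139]]))-[280,110]+.5)*4)
```

```text
[[266.55350612 357.64297202]
 [267.21978572 316.38539116]]
```

The block's near lower edge in the picture (about row 357) matches an underside at 97 mm, and the force reading equals the block's weight alone. Handing in.

```bash
python3 -c "
from station import ctrl
print(ctrl.hand_in())"
```

```text
the job is handed in; nothing more can be done
None
```

The job is handed in at about 19.5 s: the lever was pulled to its stop and eased back to rest, and the block was rocked free. It is now held level about 2 cm above the press, over its well and touching only the gripper. The arm kept clear of the bystanders, though I did not measure their positions afterwards, and the hand-in returned no verdict.

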